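# Free a battery pack from its hooded charging bay and hang it on the pack tree

## Robot

A 6-joint arm with a two-finger parallel gripper is mounted at the origin on the work surface. World frame = base frame: x ahead of the robot, y to its left, z up, the work surface at z = 0. Lengths are in m, angles in rad, forces in N, time in s.
With the tool pointing down it reaches from about 0.425 to 0.95 m from the base axis. Payload 3.5 kg.
Tool frame: the origin (TCP) lies at the very end of the fingers, on their centre line; the grasp point (between the pads) lies 19 mm behind it; z points along the fingers, y is the line along which they close (so a half turn about z gives the same grasp; the last joint's range is limited). The gripper opens to 85 mm and grips with 20 to 120 N. Pads are 22 mm wide; open, the fingers measure 114 mm over their backs; the gripper's body (76 mm by 85 mm) begins 54 mm behind the grasp point. The pads swing forward as they close: fully open they stand 13 mm farther back than shut.
Start: joints at [-0.15, 0.286, 1.577, -0, 1.279, -0.15], TCP at [0.675, 0, 0.231] pointing down, gripper open.
Joint ranges: [-2.77, 2.77], [-0.9, 2.22], [0.21, 2.48], [-1.53, 4.67], [0.24, 2.81], [-2.84, 2.84]. Speed limits (rad/s): [2.79, 2.79, 3.14, 3.14, 3.14, 3.14].

## Interface

Orientations are given as a unit quaternion [x, y, z, w].
In Python, from plant import get_state, read_camera, sign_off, recognise gives the robot as it stands.
- The arm moves only by the tool arm_command, never from a script. Its argument "steps" is a list of rows, each an object with "translation": the shift along the tool's x, y, z scaled (see below), a list of three; "twist": the turn, a rotation vector about the tool's x, y, z scaled (see below), a list of three; "fingers": the opening, from -1 (shut) to 1 (fully open). In form: [{"translation": [x, y, z], "twist": [rx, ry, rz], "fingers": fingers}, ...]. A call has 1 to 5 rows; each row is the pose to reach, as a shift and turn from the pose commanded when the call began, along the tool's axes at that moment; what a row does not reach only later rows make up. The controller multiplies each number of a shift by 75 cm and each number of a turn by 60 degrees. A row lasts 1/8 s, in which the tool goes at most 62.5 mm and 10.7 degrees, less where a joint would pass 70% of its speed; a pose out of reach is approached as far as the arm can. A call with a number of a shift or a turn outside -1 to 1 is refused whole. A call with a gripper value outside its range is refused whole. The fingers move at their own pace and stop on an object; "grip_force" is the grip in N (left out, the last holds). Time passes only in rows, so rows that repeat a pose let the fingers close. It gives the time, the measured TCP pose, the force, the opening and the grip force at its end, in the units of the state.
- get_state(): the state, without advancing time (a new reading comes with each control period).
- read_camera(name): name is "scene" or "side" or "wrist"; returns a dict with "pixels" (420x560x3 uint8, red, green, blue), "K" (3x3 intrinsics, pixels), "R" (3x3) and "t" (3): a world point X has camera coordinates R X + t; the wrist camera has in their place "T_tool_cam" (4x4, takes a point from camera to tool coordinates, whose origin is the TCP and whose axes are the flange's). Camera axes: x right, y down, z forward; pixel columns grow to the right and rows downward; lengths in m; the calibration is good to about 2 mm. A picture is of the moment at which its call begins: read the wrist's pose just before it. There is no depth.
- sign_off(): hands the job in; it is judged then, once.
Trained networks look in a picture, given as the dict that the camera call returned (one of the last four; its "shot" number tells which), for a name from the list of things; names that differ only in an ending like _2 or _b are one class to them, and where a whole thing is asked for, a point or a joint stands for the part that bears it (a point fixed in the world has none). Each returns a list of dicts, best first, with "conf" (0 to 1); they miss things now and then, are a little off and sometimes report something else, mostly with a low value. They report only what shows in the picture. A call takes as long as a camera call. They do not tell look-alikes from the thing itself.
- recognise(picture, query): "point" ([row, column] in pixels, amid what is visible of it).
The state is a dict: "time": time; "qpos": joint angles; "dq": joint speeds; "joint_efforts": joint torques, N m; "eef_pos": TCP position; "tcp_rot": TCP orientation; "contact_force": force on the tool from outside, world axes, zero at the start; "wrist_torque": the same for the moment, N m; "opening": opening from 0.0 (shut) to 1.0 (fully open); "finger_force": force on a finger pad.
Only numpy, scipy, OpenCV 4.12 (cv2) and the standard library are available. Lean on these libraries where they do the work, as an engineer would, in place of code of your own. Each camera call takes 0.05 s, during which the arm holds its last target. There are 200 camera calls.

## Task

Take the charged battery pack out of the hooded charging bay: it only comes out through the open side, past the free side of the keeper pin that stands in front of it. Turn the pack tree so that its bare branch stands over the lug on its base, and leave the pack hanging there on that branch by its wire bail, its tongue pointing away from the post. Leave everything else on the bench where it is.

Things in the scene. Friction and masses are not known exactly. Their poses are not given: they have to be found in the camera images.
- pack: battery pack, loose, 0.25 to 0.5 kg: a grey block 60 (x) by 40 (y) by 40 mm high standing on the bench inside the bay, a black tongue running forward (-x) from it and a steel wire bail on top. Origin: centre of the block's underside, z up. Once out, grasp the block's sides across y, below the bail. It hangs level from its bail
- pack_bail (a point): underside of the bail's peak, where the branch bears: (-4, 0, 66) mm in the pack's frame, same axes. The bail is a pointed arch of 7 mm wire in the y-z plane: legs at y = +-16 mm, 25 mm wide and 26 mm high inside, its top 73 mm above the pack's underside
- pack_tongue (a point): where to grasp the pack in the bay, (-80, 0, 31) mm in its frame, same axes, about 31 mm outside the mouth. The tongue is 12 mm thick (y), 18 mm high (22 to 40 mm above the underside) and ends 95 mm from the pack's origin; about 45 mm of it sticks out of the bay
- bay: charging bay, a dark steel hood fixed to the bench: outside 90 (x) by 100 (y) by 84 mm high (with a 3 mm label plate on the roof), 90 mm wide and 80 mm high inside, the bench its floor. Closed but for its whole front, the -x side. Origin: centre of its footprint, z up
- bay_mouth (a point): middle of the bay's mouth at bench height, (-45, 0, 0) mm in the bay's frame, same axes. 9 mm inside it stands a fixed steel keeper pin, 10 mm thick and 78 mm tall, at y = +16 or y = -16 mm: which one differs each time and is not reported, so feel for it
- bay_pin_line (a point): point between the two pin sockets, (-36, 0, 0) mm in the bay's frame. The pin stops the pack coming straight out, and stops the tongue within 2 to 9 mm when moved to the pin's side. To the other side the pack can move some 22 to 28 mm to the side wall; moved 15 mm or more that way it comes straight out past the pin
- tree: turning part of the pack tree: upright steel post, 16 mm thick, top 177 mm above the bench, stays where it is left (friction 0.1 Nm), on a fixed base 120 mm across. Four branches at right angles: the one along this frame's -x is bare, the others carry kit, wired on, that reaches down to 75 mm above the bench. Origin: on the axis at bench height, z up
- branch (a point): where the pack should hang: top of the bare branch 70 mm from the tree's axis, (-70, 0, 161) mm in the tree's frame, same axes. The branch is 8 mm thick and 100 mm long from the axis; its centre line rises from 150 mm above the bench at the post to 160 mm at the tip
- branch_tip (a point): centre of the 12 mm ball on the tip of the bare branch, (-100, 0, 160) mm in the tree's frame. At the start it is turned from the lug by 1 to 1.9 rad anticlockwise seen from above, so the tree has to be turned clockwise
- lug (a point): top of the small upright steel lug (12 by 14 mm, 22 mm tall) on the rim of the tree's fixed base, on the side towards the robot, 62 mm from the tree's axis; the bare branch belongs straight above it
- spray_can: bystander: can 60 mm diameter, 150 mm tall
- mug: bystander: white mug 76 mm diameter, 85 mm tall
- spanner: bystander: spanner 190 mm long lying flat; origin at its underside
- hitch_ball: bystander: steel tow ball 50 mm diameter, 68 mm tall
- screwdriver: bystander: screwdriver lying flat
- angle_bracket: bystander: dark steel angle bracket 80 by 50 mm, 66 mm tall
- bearing: bystander: steel bearing ring 62 mm diameter, 18 mm tall
There are look-alikes about, which are no part of the job. Leave any purple or red look-alike of the part that bears tree alone.

How it is judged:
On the way, in this order (a step that is already met when the one before it is completed fails the run):
1. the pack is clear of the bay, in front of its mouth (x of pack in the frame of bay below -0.08 m), for 0.2 s.
2. the pack's bail is over the bare branch (x of pack_bail in the frame of tree between -0.105 and -0.035 m and y of pack_bail in the frame of tree between -0.014 and 0.014 m and height (world z) of pack_bail between 0.146 and 0.176 m and angle between pack's own z axis and vertical below 0.35 rad), for 0.2 s.
At the end, for the whole second after the job is handed in: Pack hanging still, upright within 0.35 rad, tongue outwards, by its bail on the bare branch (bail peak 35 to 105 mm from the tree's axis, within 14 mm of the branch line, 146 to 176 mm up); tree still, bare branch over the lug, which lies within 20 mm of its line (all of step 2 and linear speed of pack below 0.03 m/s and angular speed of pack below 0.4 rad/s and angular speed of tree below 0.2 rad/s and x of pack in the frame of tree below -0.02 m and x of pack_tongue in the frame of tree below -0.11 m and x of lug in the frame of tree below 0 m and y of lug in the frame of tree between -0.02 and 0.02 m); the robot touches nothing.
It fails at once if a bystander on the bench (can, mug, spanner, tow ball, screwdriver, angle bracket or bearing) is moved by more than 30 mm (distance of any of spray_can, mug, spanner, hitch_ball, screwdriver, angle_bracket, bearing from where it was at the start of the episode above 0.03 m).
It also fails if it takes over 64 s, if anything falls off the work surface, if the arm or the gripper's body presses on something with over 40 N, if the wrist force passes 120 N, or if a joint passes its speed limit or range.

## Working session

There is one attempt and no reset: what is moved stays moved. The work goes in short steps, Python scripts to look and compute and a tool call to move; the robot and the scene stay as the last step left them, time stands still between calls to the robot, and variables do not carry over. Pictures are saved under pics/ and viewed, at most 10 in all, crops included, and the job is handed in when it is done.

Besides the shell and the picture viewer there is one more tool, called in YAML: its name, and indented under it one key for each argument. arm_command: Moves the arm, as the interface text tells. Shifts and turns lie within -1 to 1; 1 stands for 75 cm of shift or 60 degrees of turn. Its arguments: {"type":"object","properties":{"steps":{"type":"array"},"grip_force":{"type":"number"}},"required":["steps"]}

```bash
ls; mkdir -p pics; cat > h.py <<'E'
import numpy as np, cv2
from plant import get_state, read_camera, sign_off, recognise
from scipy.spatial.transform import Rotation as R
def save(p,n): cv2.imwrite('pics/'+n, p['pixels'][:,:,::-1])
def cam(p,s=None):
    if 'R' in p and p['R'] is not None: return p['K'],np.array(p['R']),np.array(p['t'])
    T=np.eye(4);T[:3,:3]=R.from_quat(s['tcp_rot']).as_matrix();T[:3,3]=s['eef_pos']
    M=np.linalg.inv(T@np.array(p['T_tool_cam']));return p['K'],M[:3,:3],M[:3,3]
def onz(c,px,z):
    K,r,t=c;d=r.T@np.linalg.inv(K)@[px[1],px[0],1];o=-r.T@t;return o+d*(z-o[2])/d[2]
def proj(c,X):
    K,r,t=c;u=K@(r@np.array(X)+t);return np.array([u[1],u[0]])/u[2]
def tri(c1,p1,c2,p2):
    A=[];b=[]
    for c,p in((c1,p1),(c2,p2)):
        K,r,t=c;d=r.T@np.linalg.inv(K)@[p[1],p[0],1];d/=np.linalg.norm(d);o=-r.T@t
        P=np.eye(3)-np.outer(d,d);A.append(P);b.append(P@o)
    x=np.linalg.lstsq(np.vstack(A),np.hstack(b),rcond=None)[0]
    return x,[np.linalg.norm(a@x-bb) for a,bb in zip(A,b)]
E
cat > a.py <<'E'
from h import *
s=get_state();print({k:np.round(v,3) for k,v in s.items()})
P={n:read_camera(n) for n in('scene','side','wrist')}
for n,p in P.items():
    save(p,n+'0.png')
    c=cam(p,s); print(n,'pos',np.round(-c[1].T@c[2],3))
    for q in ['pack','pack_tongue','pack_bail','bay','bay_mouth','tree','branch','branch_tip','lug']:
        print(n,q,[(np.round(d['point']).astype(int).tolist(),round(d['conf'],2)) for d in recognise(p,q)[:3]])
cv2.imwrite('pics/both.png',np.hstack([P['scene']['pixels'],P['side']['pixels']])[:,:,::-1])
E
python3 a.py
```

```text
pics
{'time': np.float64(0.0), 'qpos': array([-0.15 ,  0.287,  1.578,  0.   ,  1.279, -0.15 ]), 'dq': array([ 0.   , -0.   , -0.001,  0.001,  0.001,  0.002]), 'joint_efforts': array([-0.0000e+00, -4.0598e+01, -2.9263e+01, -0.0000e+00,  6.0000e-03,
        0.0000e+00]), 'eef_pos': array([0.674, 0.   , 0.23 ]), 'tcp_rot': array([ 0.707,  0.707, -0.001, -0.001]), 'contact_force': array([-0.496,  1.19 ,  0.333]), 'wrist_torque': array([ 0.05 , -0.011, -0.021]), 'finger_force': np.float64(0.0), 'opening': np.float64(0.997)}
scene pos [1.081 0.737 1.52 ]
scene pack []
scene pack_tongue [([271, 304], 0.51), ([197, 209], 0.32)]
scene pack_bail []
scene bay [([288, 318], 0.89)]
scene bay_mouth [([288, 317], 0.57)]
scene tree [([226, 385], 0.78), ([98, 284], 0.59), ([192, 203], 0.56)]
scene branch [([229, 384], 0.79), ([190, 203], 0.64), ([101, 282], 0.48)]
scene branch_tip [([228, 380], 0.78), ([191, 202], 0.69)]
scene lug [([198, 207], 0.73), ([271, 306], 0.61), ([238, 382], 0.57)]
side pos [-0.105 -1.042  1.08 ]
side pack [([183, 246], 0.64), ([188, 183], 0.54), ([190, 251], 0.5)]
side pack_tongue [([195, 252], 0.46)]
side pack_bail [([190, 254], 0.67)]
side bay [([180, 246], 0.87)]
side bay_mouth [([177, 244], 0.86), ([233, 340], 0.38)]
side tree [([231, 342], 0.96), ([315, 240], 0.81), ([190, 172], 0.67)]
side branch [([233, 340], 0.96), ([188, 172], 0.67), ([314, 242], 0.57)]
side branch_tip [([316, 244], 0.96), ([191, 171], 0.89), ([230, 340], 0.73)]
side lug [([250, 338], 0.69), ([342, 243], 0.67), ([208, 171], 0.64)]
wrist pos [0.673 0.076 0.371]
wrist pack [([4, 121], 0.51)]
wrist pack_tongue [([7, 120], 0.72)]
wrist pack_bail [([2, 120], 0.68)]
wrist bay []
wrist bay_mouth []
wrist tree [([353, 204], 0.56), ([16, 399], 0.4)]
wrist branch [([351, 200], 0.76)]
wrist branch_tip [([354, 198], 0.76), ([338, 214], 0.33)]
wrist lug [([338, 211], 0.57)]
```

View pics/scene0.png

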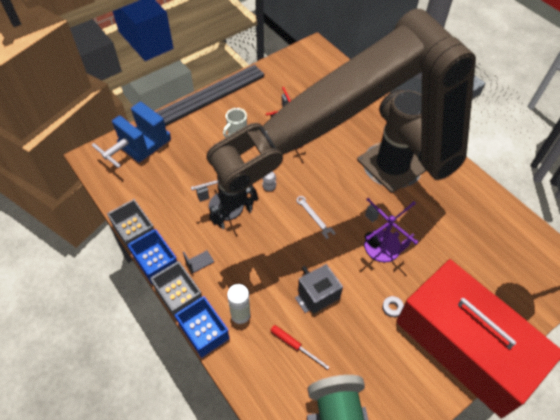

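View pics/side0.png

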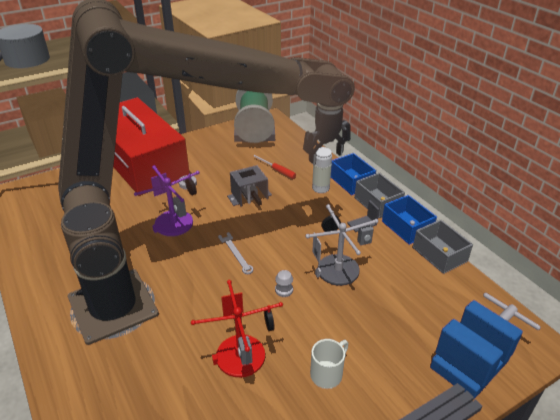

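View pics/wrist0.png

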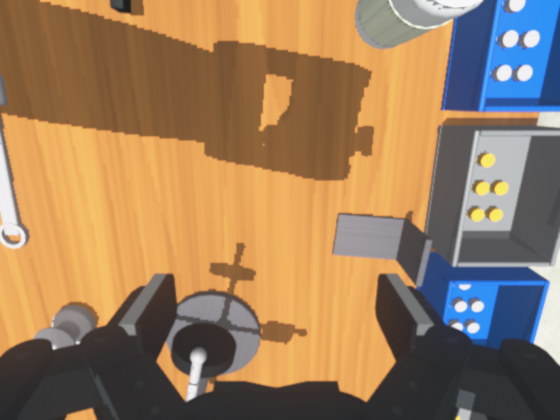

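The grey tree is the real one, at side (245,342). The bay is at scene (288,318) and side (183,248). The purple and red trees are decoys. The wrist view shows the tree base at (335,213).

```bash
cat > b.py <<'E'
from h import *
P={n:read_camera(n) for n in('scene','side')}
c={n:cam(P[n]) for n in P}
def crop(n,r,co,h=60,w=80):
    return cv2.resize(P[n]['pixels'][r-h//2:r+h//2,co-w//2:co+w//2],(400,300),interpolation=cv2.INTER_CUBIC)
im=np.vstack([np.hstack([crop('scene',288,318),crop('side',185,248)]),np.hstack([crop('scene',200,222,90,120),crop('side',245,342,90,120)])])
cv2.imwrite('pics/crop1.png',im[:,:,::-1])
print('bay',tri(c['scene'],(285,318),c['side'],(176,248)))
print('bay side z84',onz(c['side'],(176,248),.084),onz(c['scene'],(285,320),.084))
print('tree base',onz(c['side'],(268,339),0.01))
E
python3 b.py
```

```text
bay (array([0.55095958, 0.24723315, 0.07425543]), [np.float64(0.00440847628000758), np.float64(0.004408476280007873)])
bay side z84 [0.54128768 0.23775214 0.084     ] [0.55363211 0.25192595 0.084     ]
tree base [ 0.59643858 -0.20457225  0.01      ]
```

View pics/crop1.png

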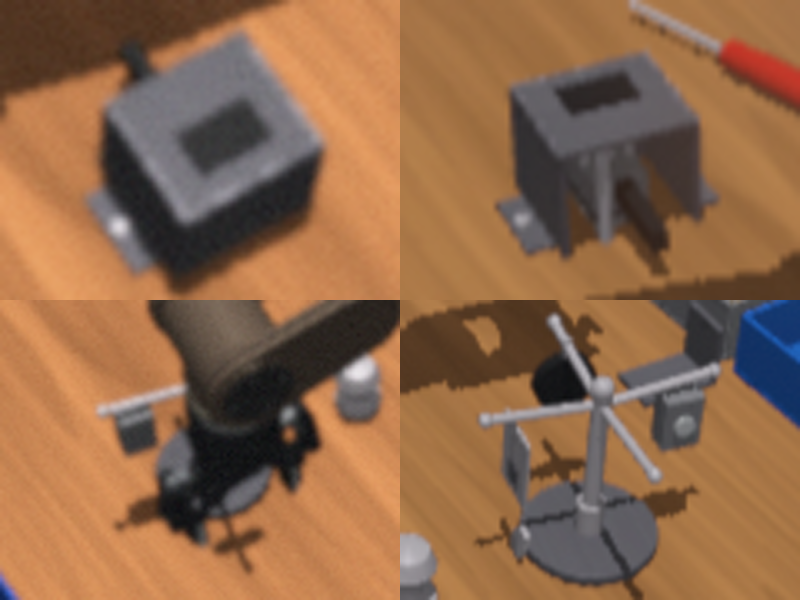

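Crops: the pin shows in front of the pack, left of the tongue as seen facing the mouth, so the pin is probably at bay +y. The bare branch is the lower-right one, with its tip at about side (252,358), and the lug is at about (268,319).

```bash
cat > b2.py <<'E'
from h import *
P={n:read_camera(n) for n in('scene','side')}
c={n:cam(P[n]) for n in P}
f=lambda l,r,co,s:[(r+y/s,co+x/s) for x,y in l]
sd=f([(112,90),(240,55),(300,122),(160,155)],155,208,5)
sc=f([(105,110),(240,35),(322,150),(185,222)],258,278,5)
for n,l in(('side',sd),('scene',sc)):
    X=np.array([onz(c[n],p,.084) for p in l]);print(n,X.mean(0).round(3),'\n',X[:,:2].round(3),np.linalg.norm(np.roll(X,-1,0)-X,axis=1).round(3))
t=f([(255,175),(200,85),(122,228),(188,232)],200,282,10/3)
for p,z in zip(t,(.16,.177,.022,.006)): print(onz(c['side'],p,z).round(3))
E
python3 b2.py
```

```text
side [0.543 0.237 0.084] 
 [[0.499 0.283]
 [0.592 0.276]
 [0.588 0.188]
 [0.493 0.201]] [0.093 0.089 0.097 0.082]
scene [0.549 0.25  0.084] 
 [[0.594 0.202]
 [0.497 0.211]
 [0.506 0.299]
 [0.6   0.287]] [0.097 0.089 0.095 0.085]
[ 0.573 -0.302  0.16 ]
[ 0.587 -0.21   0.177]
[ 0.538 -0.186  0.022]
[ 0.594 -0.206  0.006]
```

The tree axis is at about (.59,-.208), with the bare branch at about 261° and the lug at about 159°. The bay is at about (.546,.244), yaw about 84°. I'll look at the tree from above first.

arm_command:
  steps:
    - {"translation": [-0.05,-0.02,-0.08],"twist": [0,0,0],"fingers": -1}
    - {"translation": [-0.13,-0.04,-0.14],"twist": [0,0,0],"fingers": -1}
    - {"translation": [-0.21,-0.06,-0.147],"twist": [0,0,0],"fingers": -1}
    - {"translation": [-0.29,-0.09,-0.147],"twist": [0,0,0],"fingers": -1}
    - {"translation": [-0.36,-0.113,-0.147],"twist": [0,0,0],"fingers": -1}

```text
time: 2.33
eef_pos: [0.594, -0.2586, 0.3424]
tcp_rot: [0.707, 0.707, 0.0, 0.001]
contact_force: [0.3, -0.0, -0.0]
opening: 0.002
finger_force: 0.0
```

arm_command:
  steps:
    - {"translation": [-0.02,0,0],"twist": [0,0,0],"fingers": -1}
    - {"translation": [-0.02,0,0],"twist": [0,0,0],"fingers": -1}

```text
time: 2.58
eef_pos: [0.5945, -0.2725, 0.341]
tcp_rot: [0.708, 0.707, 0.0, -0.0]
contact_force: [-0.1, 0.2, 0.3]
opening: 0.003
finger_force: 0.0
```

```bash
cat > c.py <<'E'
from h import *
import sys
s=get_state();p=read_camera('wrist');save(p,sys.argv[1]);c=cam(p,s)
print(s['time'],s['eef_pos'].round(4),s['tcp_rot'].round(3),s['contact_force'].round(1))
Z={'tree':.1,'branch':.161,'branch_tip':.16,'lug':.022,'pack_tongue':.031,'pack_bail':.07,'pack':.04,'bay':.084,'bay_mouth':0}
for q in sys.argv[2:]:
    for d in recognise(p,q)[:3]: print(q,np.round(d['point']),round(d['conf'],2),onz(c,d['point'],Z[q]).round(3))
E
python3 c.py w1.png branch_tip branch lug
```

```text
2.575 [ 0.5945 -0.2725  0.341 ] [ 0.708  0.707  0.    -0.   ] [-0.1  0.2  0.3]
branch_tip [102. 277.] 0.95 [ 0.594 -0.197  0.16 ]
branch_tip [230.  12.] 0.89 [ 0.329 -0.318  0.16 ]
branch [102. 280.] 0.76 [ 0.597 -0.196  0.161]
branch [236.  11.] 0.66 [ 0.328 -0.323  0.161]
lug [102. 279.] 0.87 [ 0.597 -0.197  0.022]
lug [198.  20.] 0.58 [ 0.239 -0.322  0.022]
```

View pics/w1.png

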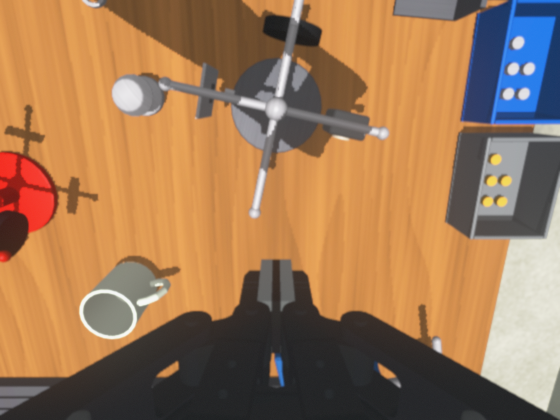

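The tree top is at (107,276) and the bare tip at (213,255), with a tow ball at (95,137) near the kit branch. The lug is hidden under the kit on the left branch.

```bash
cat > d.py <<'E'
from h import *
s=get_state();p=read_camera('wrist');c=cam(p,s)
a=onz(c,(107,276),.172)
for q in [(213,255),(84,165),(133,383)]:
    t=onz(c,q,.16);v=t-a;print(t.round(4),np.linalg.norm(v[:2]).round(4),np.degrees(np.arctan2(v[1],v[0])).round(1))
print('axis',a,'base',onz(c,(105,277),.006),'hitch',onz(c,(93,131),.055),'mug',onz(c,(308,108),.085))
p2=read_camera('side');c2=cam(p2);p3=read_camera('scene');c3=cam(p3)
for P,C,n in((p2,c2,'side'),(p3,c3,'scene')):
  for d in recognise(P,'lug'): print(n,np.round(d['point']),d['conf'],onz(C,d['point'],.015).round(3))
  u,v=proj(C,[a[0]-.06,a[1]+.02,.02]).astype(int);print(u,v)
x=[cv2.resize(P['pixels'][u-30:u+30,v-40:v+40],(400,300),interpolation=3) for P,(u,v) in((p2,proj(c2,[a[0]-.06,a[1]+.02,.03]).astype(int)),(p3,proj(c3,[a[0]-.06,a[1]+.02,.03]).astype(int)))]
cv2.imwrite('pics/lug.png',np.hstack(x)[:,:,::-1])
E
python3 d.py
```

```text
[ 0.5733 -0.2982  0.16  ] 0.102 -101.5
[ 0.4961 -0.1793  0.16  ] 0.0994 169.0
[ 0.6918 -0.221   0.16  ] 0.1007 -13.1
axis [ 0.59369705 -0.19828547  0.172     ] base [ 0.59522326 -0.19762954  0.006     ] hitch [ 0.42351186 -0.18421034  0.055     ] mug [ 0.37126236 -0.45521479  0.085     ]
side [250. 337.] 0.97 [ 0.631 -0.145  0.015]
side [210. 172.] 0.79 [0.284 0.279 0.015]
side [183. 181.] 0.75 [0.369 0.408 0.015]
side [342. 242.] 0.68 [ 0.235 -0.296  0.015]
side [182. 246.] 0.44 [0.564 0.298 0.015]
267 315
scene [127. 292.] 0.93 [ 0.199 -0.35   0.015]
scene [237. 387.] 0.93 [0.242 0.223 0.015]
scene [203. 223.] 0.7 [ 0.601 -0.209  0.015]
scene [190. 228.] 0.7 [ 0.558 -0.245  0.015]
scene [215. 311.] 0.68 [0.389 0.007 0.015]
scene [259. 201.] 0.49 [ 0.778 -0.066  0.015]
198 244
```

View pics/lug.png

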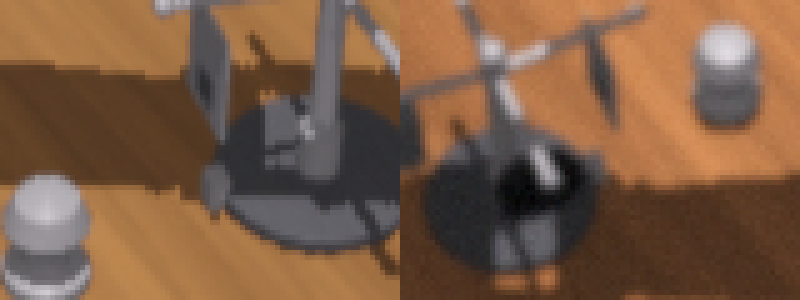

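```bash
python3 - <<'E'
from h import *
a=np.array([.5937,-.1983])
for n,q,z in(('side',(215,170),.02),('side',(217,190),.011),('scene',(195,155),.02),('scene',(195,172),.011)):
    c=cam(read_camera(n));u,v=proj(c,[a[0]-.06,a[1]+.02,.03]).astype(int)
    X=onz(c,(u-30+q[1]/5,v-40+q[0]/5),z);d=X[:2]-a;print(n,X.round(3),np.linalg.norm(d).round(3),np.degrees(np.arctan2(d[1],d[0])).round(1))
E
```

```text
side [ 0.536 -0.185  0.02 ] 0.059 167.3
side [ 0.534 -0.192  0.011] 0.06 173.9
scene [ 0.534 -0.186  0.02 ] 0.061 168.4
scene [ 0.539 -0.18   0.011] 0.058 161.3
```

```bash
cat > g.py <<'E'
# usage: g.py x,y,z,yawdeg[,tiltdeg about tool y] ... -> rows relative to present pose
from h import *
import sys
s=get_state();R0=R.from_matrix(np.array([[0,1,0],[1,0,0],[0,0,-1.]]))
print('t',s['time'],'pos',s['eef_pos'].round(4),'F',s['contact_force'].round(1),'open',s['opening'].round(3))
Rc=R.from_quat(s['tcp_rot']);p0=np.array(s['eef_pos'])
rel=R0.inv()*Rc;print('tool y yaw',np.degrees(np.arctan2(*Rc.as_matrix()[:2,1][::-1])).round(2),'z axis',Rc.as_matrix()[:,2].round(3))
for a in sys.argv[1:]:
    v=[float(k) for k in a.split(',')]+[0]
    Rt=R.from_euler('z',v[3],degrees=True)*R0*R.from_euler('y',v[4],degrees=True)
    print((Rc.inv().apply(np.array(v[:3])-p0)/.75).round(4).tolist(),((Rc.inv()*Rt).as_rotvec(degrees=True)/60).round(4).tolist())
E
python3 g.py .578,-.276,.22,-12 .578,-.276,.139,-12
```

```text
Traceback (most recent call last):
  File "g.py", line 5, in <module>
    print('t',s['time'],'pos',s['eef_pos'].round(4),'F',s['contact_force'].round(1),'open',s['opening'].round(3))
                                                                                           ^^^^^^^^^^^^^^^^^^
AttributeError: 'float' object has no attribute 'round'
```

```bash
sed -i "s/s\['opening'\].round(3)/round(float(s['opening']),3)/" g.py; python3 g.py .578,-.276,.22,-12 .578,-.276,.139,-12
```

```text
t 3.225 pos [ 0.5946 -0.2718  0.3414] F [ 0.2 -0.3  0.1] open 0.002
tool y yaw 0.01 z axis [ 0. -0. -1.]
[-0.0056, -0.0222, 0.1619] [0.0, 0.0001, 0.2002]
[-0.0056, -0.0222, 0.2699] [0.0, 0.0001, 0.2002]
```

arm_command:
  steps:
    - {"translation": [-0.0056,-0.0222,0.08],"twist": [0,0,0.1],"fingers": 0}
    - {"translation": [-0.0056,-0.0222,0.15],"twist": [0,0,0.2],"fingers": 0}
    - {"translation": [-0.0056,-0.0222,0.21],"twist": [0,0,0.2],"fingers": 0}
    - {"translation": [-0.0056,-0.0222,0.27],"twist": [0,0,0.2],"fingers": 0}
    - {"translation": [-0.0056,-0.0222,0.27],"twist": [0,0,0.2],"fingers": 0}

```text
time: 3.85
eef_pos: [0.5752, -0.2744, 0.134]
tcp_rot: [0.777, 0.629, -0.001, -0.005]
contact_force: [-0.2, 0.4, -1.0]
opening: 0.499
finger_force: 0.0
```

arm_command:
  steps:
    - {"translation": [0,0,0],"twist": [0,0,0],"fingers": -1}
    - {"translation": [0,0,0],"twist": [0,0,0],"fingers": -1}
    - {"translation": [0,0,0],"twist": [0,0,0],"fingers": -1}
    - {"translation": [0,0,0],"twist": [0,0,0],"fingers": -1}
  grip_force: 20

```text
time: 4.35
eef_pos: [0.5793, -0.2772, 0.1422]
tcp_rot: [0.777, 0.629, 0.001, 0.003]
contact_force: [-1.1, -0.7, 5.9]
opening: 0.086
finger_force: 20.0
```

```bash
python3 - <<'E'
import numpy as np,subprocess
a=[]
for k in range(1,11):
    t=np.radians(258-9.3*k);a.append(f"{.5945+.08*np.cos(t):.4f},{-.198+.08*np.sin(t):.4f},.139,{-12-9.3*k}")
print(subprocess.run(['python3','g.py',*a],capture_output=True,text=True).stdout)
E
```

```text
t 4.35 pos [ 0.5793 -0.2772  0.1422] F [-1.1 -0.7  5.9] open 0.086
tool y yaw -11.98 z axis [ 0.004 -0.003 -1.   ]
[0.0023, -0.0195, 0.0041] [0.0046, 0.0019, 0.1553]
[0.0064, -0.0362, 0.0041] [0.0048, 0.0015, 0.3103]
[0.0133, -0.0521, 0.004] [0.0049, 0.0011, 0.4653]
[0.0226, -0.0667, 0.0039] [0.005, 0.0007, 0.6203]
[0.0341, -0.0795, 0.0038] [0.0051, 0.0003, 0.7753]
[0.0476, -0.0904, 0.0037] [0.0052, -0.0001, 0.9303]
[0.0626, -0.0989, 0.0036] [0.0052, -0.0006, 1.0853]
[0.0789, -0.1049, 0.0036] [0.0053, -0.001, 1.2403]
[0.0958, -0.1082, 0.0035] [0.0053, -0.0014, 1.3953]
[0.1131, -0.1087, 0.0035] [0.0053, -0.0019, 1.5503]
```

arm_command:
  steps:
    - {"translation": [0.002,-0.019,0],"twist": [0,0,0.155],"fingers": -1}
    - {"translation": [0.006,-0.036,0],"twist": [0,0,0.31],"fingers": -1}
    - {"translation": [0.013,-0.052,0],"twist": [0,0,0.465],"fingers": -1}
    - {"translation": [0.0225,-0.067,0],"twist": [0,0,0.62],"fingers": -1}
    - {"translation": [0.034,-0.0795,0],"twist": [0,0,0.775],"fingers": -1}

```text
time: 4.97
eef_pos: [0.5276, -0.2403, 0.1422]
tcp_rot: [0.963, 0.268, 0.004, 0.004]
contact_force: [5.2, -0.7, 2.9]
opening: 0.083
finger_force: 20.0
```

```bash
python3 - <<'E'
import numpy as np,subprocess
a=[]
for k in range(6,11):
    t=np.radians(258-9.3*k);a.append(f"{.5945+.08*np.cos(t):.4f},{-.198+.08*np.sin(t):.4f},.141,{-12-9.3*k}")
print(subprocess.run(['python3','g.py',*a],capture_output=True,text=True).stdout)
E
```

```text
t 4.975 pos [ 0.5276 -0.2403  0.1422] F [ 5.2 -0.7  2.9] open 0.083
tool y yaw -58.89 z axis [ 0.009 -0.005 -1.   ]
[0.0001, -0.0188, 0.0014] [0.0082, -0.0058, 0.1485]
[0.0041, -0.0355, 0.0013] [0.0077, -0.0064, 0.3035]
[0.0109, -0.0515, 0.0012] [0.0072, -0.0071, 0.4585]
[0.0201, -0.0661, 0.0011] [0.0067, -0.0077, 0.6135]
[0.0315, -0.0791, 0.001] [0.0061, -0.0083, 0.7685]
```

arm_command:
  steps:
    - {"translation": [0.001,-0.019,0],"twist": [0,0,0.15],"fingers": -1}
    - {"translation": [0.004,-0.0355,0],"twist": [0,0,0.305],"fingers": -1}
    - {"translation": [0.011,-0.0515,0],"twist": [0,0,0.46],"fingers": -1}
    - {"translation": [0.02,-0.066,0],"twist": [0,0,0.615],"fingers": -1}
    - {"translation": [0.0315,-0.079,0],"twist": [0,0,0.77],"fingers": -1}

```text
time: 5.6
eef_pos: [0.52, -0.1789, 0.1424]
tcp_rot: [0.991, -0.131, 0.01, 0.004]
contact_force: [14.4, -7.5, -5.1]
opening: 0.082
finger_force: 19.8
```

arm_command:
  steps:
    - {"translation": [0,0,0],"twist": [0,0,0],"fingers": -1}
    - {"translation": [0,0,0],"twist": [0,0,0],"fingers": 0}
    - {"translation": [0,0,0],"twist": [0,0,0],"fingers": 0}
    - {"translation": [0,0,0],"twist": [0,0,0],"fingers": 0}

```text
time: 6.1
eef_pos: [0.5137, -0.1757, 0.1386]
tcp_rot: [0.992, -0.128, -0.0, -0.0]
contact_force: [-0.6, 0.0, -0.4]
opening: 0.501
finger_force: 0.0
```

```bash
python3 g.py .45,-.1,.36,0 .45,-.1,.30,-105; python3 - <<'E'
from h import *
for n in('side','scene'):
    p=read_camera(n);c=cam(p);print([np.round(d['point']) for d in recognise(p,'branch_tip')])
    t=np.radians(165);print(proj(c,[.5945+.1*np.cos(t),-.198+.1*np.sin(t),.16]))
E
```

```text
t 6.1 pos [ 0.5137 -0.1757  0.1386] F [-0.6  0.  -0.4] open 0.501
tool y yaw -104.7 z axis [-0.001  0.001 -1.   ]
[-0.108, -0.0761, -0.2951] [-0.001, 0.0004, -1.7451]
[-0.1079, -0.0761, -0.2151] [-0.0003, 0.0009, 0.0049]
[array([190., 168.]), array([233., 344.]), array([316., 241.]), array([178., 248.])]
[233.5213926  305.70869296]
[array([190., 223.]), array([261., 200.]), array([229., 384.]), array([128., 302.])]
[169.37399338 252.70344812]
```

arm_command:
  steps:
    - {"translation": [0,0,-0.08],"twist": [0,0,0],"fingers": 0}
    - {"translation": [0,0,-0.16],"twist": [0,0,0],"fingers": 1}
    - {"translation": [0,0,-0.23],"twist": [0,0,0],"fingers": 1}
    - {"translation": [0,0,-0.28],"twist": [0,0,0],"fingers": 1}
    - {"translation": [0,0,-0.28],"twist": [0,0,0],"fingers": 1}

```text
time: 6.92
eef_pos: [0.5153, -0.1766, 0.3535]
tcp_rot: [0.992, -0.128, 0.004, 0.002]
contact_force: [-0.8, -0.3, -0.8]
opening: 0.999
finger_force: 0.0
```

```bash
python3 c.py w2.png branch_tip lug; python3 g.py .54,.07,.30,-6
```

```text
6.925 [ 0.5153 -0.1766  0.3535] [ 0.992 -0.128  0.004  0.002] [-0.8 -0.3 -0.8]
branch_tip [ 95. 276.] 0.9 [ 0.596 -0.201  0.16 ]
branch_tip [320. 448.] 0.77 [ 0.314 -0.327  0.16 ]
branch_tip [416.  80.] 0.63 [0.293 0.131 0.16 ]
lug [345.  72.] 0.88 [0.31  0.218 0.022]
lug [ 95. 281.] 0.76 [ 0.598 -0.208  0.022]
lug [327. 382.] 0.61 [ 0.215 -0.277  0.022]
t 7.075 pos [ 0.5136 -0.1756  0.347 ] F [-0.4  0.1 -0.7] open 0.998
tool y yaw -104.7 z axis [-0.002  0.001 -1.   ]
[-0.0489, -0.3257, 0.0631] [-0.0027, 0.0013, -1.6451]
```

View pics/w2.png

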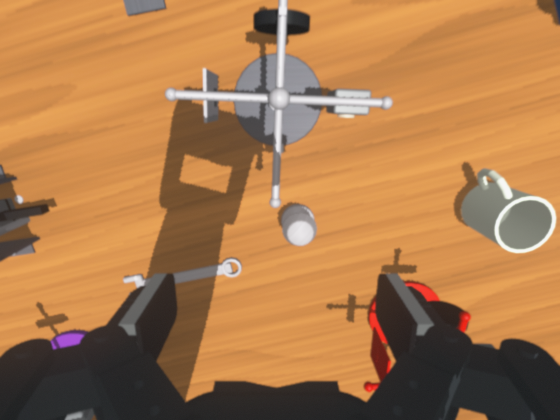

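The bare branch now points down-image, with its tip at (203,276) and the axis at (98,280). The lug lies beneath it and the tow ball sits just beyond the tip, below pack height. Now to the bay.

```bash
python3 - <<'E'
from h import *
s=get_state();p=read_camera('wrist');c=cam(p,s)
a=onz(c,(98,280),.172);t=onz(c,(203,276),.16);v=t-a
print(s['eef_pos'],a,t,np.linalg.norm(v[:2]),np.degrees(np.arctan2(v[1],v[0])))
E
python3 g.py .54,.07,.30,-6
```

```text
[ 0.51355758 -0.17563571  0.34704306] [ 0.5887441  -0.20114579  0.172     ] [ 0.49407979 -0.17269862  0.16      ] 0.09884621410473705 163.2741719741914
t 7.125 pos [ 0.5134 -0.1756  0.3465] F [-0.5  0.1 -0.4] open 1.003
tool y yaw -104.7 z axis [-0.003  0.002 -1.   ]
[-0.0486, -0.3256, 0.0625] [-0.0038, 0.0019, -1.645]
```

arm_command:
  steps:
    - {"translation": [-0.01,-0.065,0.01],"twist": [0,0,-0.17],"fingers": 1}
    - {"translation": [-0.02,-0.13,0.02],"twist": [0,0,-0.34],"fingers": 1}
    - {"translation": [-0.03,-0.195,0.03],"twist": [0,0,-0.51],"fingers": 1}
    - {"translation": [-0.04,-0.26,0.05],"twist": [0,0,-0.68],"fingers": 1}
    - {"translation": [-0.049,-0.326,0.063],"twist": [0,0,-0.85],"fingers": 1}

```text
time: 7.75
eef_pos: [0.5395, 0.0715, 0.2986]
tcp_rot: [0.949, 0.314, -0.002, -0.001]
contact_force: [1.6, -0.3, 0.8]
opening: 1.002
finger_force: 0.0
```

arm_command:
  steps:
    - {"translation": [0,0,0],"twist": [0,0,-0.17],"fingers": 1}
    - {"translation": [0,0,0],"twist": [0,0,-0.34],"fingers": 1}
    - {"translation": [0,0,0],"twist": [0,0,-0.51],"fingers": 1}
    - {"translation": [0,0,0],"twist": [0,0,-0.68],"fingers": 1}
    - {"translation": [0,0,0],"twist": [0,0,-0.8],"fingers": 1}

```text
time: 8.38
eef_pos: [0.5397, 0.07, 0.2992]
tcp_rot: [0.74, 0.673, -0.001, -0.001]
contact_force: [-0.5, -0.3, 0.6]
opening: 1.001
finger_force: 0.0
```

```bash
python3 c.py w3.png pack_tongue bay pack_bail bay_mouth; python3 g.py
```

```text
8.375 [0.5397 0.07   0.2992] [ 0.74   0.673 -0.001 -0.001] [-0.5 -0.3  0.6]
pack_tongue [ 69. 270.] 0.8 [0.541 0.181 0.031]
bay [ 21. 267.] 0.88 [0.543 0.217 0.084]
pack_bail [ 68. 268.] 0.74 [0.539 0.178 0.07 ]
bay_mouth [ 23. 264.] 0.62 [0.539 0.233 0.   ]
bay_mouth [358. 353.] 0.17 [ 0.628 -0.242  0.   ]
t 8.625 pos [0.5402 0.0699 0.3004] F [ 0.  -0.6  0.4] open 1.0
tool y yaw -5.8 z axis [-0.002  0.    -1.   ]
```

View pics/w3.png

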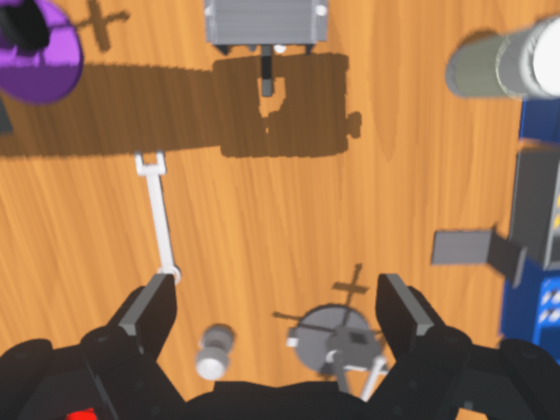

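```bash
python3 - <<'E'
from h import *
s=get_state();p=read_camera('wrist');c=cam(p,s)
for q,z in(((95,267),.035),((60,266),.04),((42,206),.084),((42,328),.084),((340,338),.006),((341,292),.02),((341,292),.16),((225,212),.0)): print(q,z,onz(c,q,z).round(4))
for ang in(160,165,170):
    t=np.radians(ang);print(ang,proj(c,[.5925+.062*np.cos(t),-.199+.062*np.sin(t),.02]))
cv2.imwrite('pics/t.png',cv2.resize(p['pixels'][0:110,190:345],(0,0),fx=5,fy=5,interpolation=3)[:,:,::-1])
E
```

```text
(95, 267) 0.035 [0.537 0.154 0.035]
(60, 266) 0.04 [0.5399 0.1894 0.04  ]
(42, 206) 0.084 [0.4861 0.2058 0.084 ]
(42, 328) 0.084 [0.6005 0.1941 0.084 ]
(340, 338) 0.006 [ 0.6045 -0.2033  0.006 ]
(341, 292) 0.02 [ 0.5359 -0.1872  0.02  ]
(341, 292) 0.16 [ 0.5394 -0.0767  0.16  ]
(225, 212) 0.0 [ 0.4433 -0.0045  0.    ]
160 [335.70111875 290.32658946]
165 [338.77577485 289.5271378 ]
170 [341.8744813  289.05144558]
```

View pics/t.png

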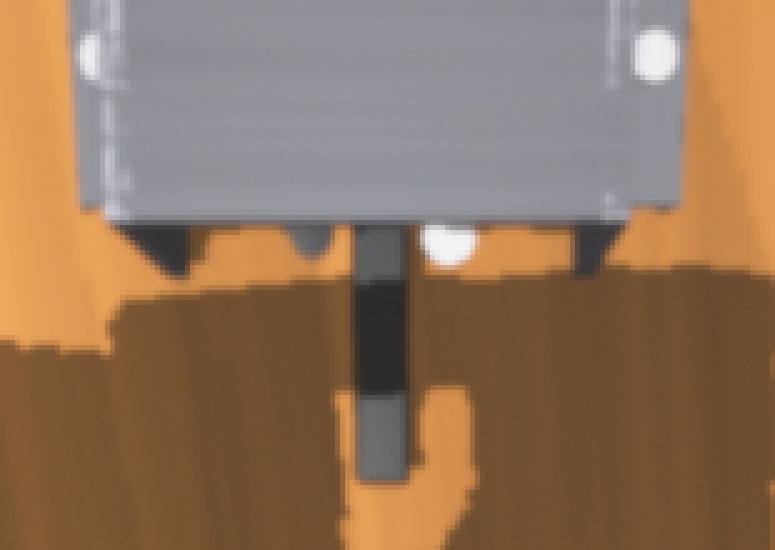

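The close-up shows the tongue (crop columns 355–408, ending at row 483) and the pin's foot to its left at column 310, with an empty socket to the right at column 448. So the pin is on the world -x side and +x is free. I'll grasp the tongue tilted 20°.

```bash
python3 g.py .5365,.150,.12,-6,20 .5392,.1755,.0155,-6,20
```

```text
t 8.675 pos [0.5403 0.0699 0.3007] F [ 0.4 -0.1  0.2] open 1.004
tool y yaw -5.79 z axis [-0.002  0.    -1.   ]
[0.1058, -0.0154, 0.241] [-0.0021, 0.3334, 0.0033]
[0.14, -0.0151, 0.3803] [-0.0021, 0.3334, 0.0033]
```

arm_command:
  steps:
    - {"translation": [0.03,-0.004,0.07],"twist": [0,0.17,0],"fingers": 0.2}
    - {"translation": [0.06,-0.008,0.14],"twist": [0,0.333,0],"fingers": 0.2}
    - {"translation": [0.09,-0.012,0.21],"twist": [0,0.333,0],"fingers": 0.2}
    - {"translation": [0.106,-0.0154,0.241],"twist": [0,0.333,0],"fingers": 0.2}
    - {"translation": [0.106,-0.0154,0.241],"twist": [0,0.333,0],"fingers": 0.2}

```text
time: 9.3
eef_pos: [0.5349, 0.1507, 0.1183]
tcp_rot: [0.73, 0.661, 0.126, -0.119]
contact_force: [-0.1, -0.2, 0.2]
opening: 0.599
finger_force: 0.0
```

```bash
python3 g.py .5392,.1755,.0155,-6,20
```

```text
t 9.3 pos [0.5349 0.1507 0.1183] F [-0.1 -0.2  0.2] open 0.599
tool y yaw -5.67 z axis [ 0.028  0.34  -0.94 ]
[-0.0153, 0.0033, 0.1402] [-0.0073, 0.0007, 0.0032]
```

arm_command:
  steps:
    - {"translation": [-0.008,0.001,0.07],"twist": [0,0,0],"fingers": 0.2}
    - {"translation": [-0.015,0.002,0.12],"twist": [0,0,0],"fingers": 0.2}
    - {"translation": [-0.015,0.002,0.138],"twist": [0,0,0],"fingers": 0.2}
    - {"translation": [-0.015,0.002,0.138],"twist": [0,0,0],"fingers": 0.2}

```text
time: 9.8
eef_pos: [0.5418, 0.1746, 0.0206]
tcp_rot: [0.73, 0.661, 0.129, -0.116]
contact_force: [0.1, -0.4, -0.4]
opening: 0.599
finger_force: 0.0
```

arm_command:
  steps:
    - {"translation": [0,0,0],"twist": [0,0,0],"fingers": -1}
    - {"translation": [0,0,0],"twist": [0,0,0],"fingers": -1}
    - {"translation": [0,0,0],"twist": [0,0,0],"fingers": -1}
    - {"translation": [0,0,0],"twist": [0,0,0],"fingers": -1}
    - {"translation": [0,0,0],"twist": [0,0,0],"fingers": -1}
  grip_force: 60

```text
time: 10.42
eef_pos: [0.5415, 0.1746, 0.0214]
tcp_rot: [0.73, 0.661, 0.129, -0.116]
contact_force: [-2.8, -2.1, 6.1]
opening: 0.124
finger_force: 60.9
```

```bash
python3 g.py
```

```text
t 10.425 pos [0.5415 0.1746 0.0214] F [-2.8 -2.1  6.1] open 0.124
tool y yaw -5.66 z axis [ 0.035  0.341 -0.94 ]
```

arm_command:
  steps:
    - {"translation": [0,0.006,0],"twist": [0,0,0],"fingers": -1}
    - {"translation": [0,0.012,0],"twist": [0,0,0],"fingers": -1}
    - {"translation": [0,0.016,0],"twist": [0,0,0],"fingers": -1}
    - {"translation": [0,0.016,0],"twist": [0,0,0],"fingers": -1}

```text
time: 10.92
eef_pos: [0.5499, 0.1749, 0.0208]
tcp_rot: [0.729, 0.662, 0.127, -0.121]
contact_force: [-9.6, 0.7, 10.3]
opening: 0.122
finger_force: 62.2
```

arm_command:
  steps:
    - {"translation": [0,0.004,0],"twist": [0,0,0],"fingers": -1}
    - {"translation": [0,0.008,0],"twist": [0,0,0],"fingers": -1}
    - {"translation": [0,0.008,0],"twist": [0,0,0],"fingers": -1}

```text
time: 11.3
eef_pos: [0.5558, 0.1746, 0.0208]
tcp_rot: [0.729, 0.662, 0.127, -0.121]
contact_force: [-9.0, 0.4, 9.1]
opening: 0.124
finger_force: 61.9
```

```bash
python3 - <<'E'
from h import *
s=get_state();print(s['eef_pos'],s['contact_force'],R.from_quat(s['tcp_rot']).as_matrix()[:2,1])
p=read_camera('wrist');q=read_camera('side')
a=cv2.resize(p['pixels'],(400,300));c=cam(q);u,v=proj(c,[.546,.23,.04]).astype(int)
b=cv2.resize(q['pixels'][u-30:u+30,v-40:v+40],(400,300),interpolation=3)
cv2.imwrite('pics/f.png',np.hstack([a,b])[:,:,::-1])
E
```

```text
[0.555772   0.17461176 0.02075814] [-9.00018398  0.44996602  9.12060516] [ 0.99555988 -0.09375647]
```

View pics/f.png

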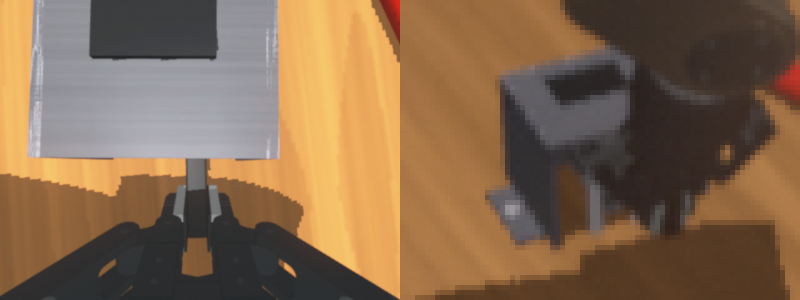

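Force stays at steady friction (~9 N) after 14 mm, so +x is confirmed as the free side. The picture shows the tongue gripped straight and clear of the pin. A little further, then pull out.

arm_command:
  steps:
    - {"translation": [0,0.004,0],"twist": [0,0,0],"fingers": -1}
    - {"translation": [0,0.007,0],"twist": [0,0,0],"fingers": -1}
    - {"translation": [0,0.007,0],"twist": [0,0,0],"fingers": -1}

```text
time: 11.78
eef_pos: [0.5609, 0.1742, 0.0207]
tcp_rot: [0.729, 0.662, 0.127, -0.121]
contact_force: [-9.4, 2.4, 9.2]
opening: 0.12
finger_force: 61.9
```

```bash
python3 - <<'E'
import numpy as np,subprocess
s=__import__('plant').get_state();p=s['eef_pos'];a=[]
for d in(.03,.08,.10): a.append(f"{p[0]-d*.1:.4f},{p[1]-d*.995:.4f},{p[2]},-5.5,20")
print(subprocess.run(['python3','g.py',*a],capture_output=True,text=True).stdout)
E
```

```text
t 11.775 pos [0.5609 0.1742 0.0207] F [-9.4  2.4  9.2] open 0.12
tool y yaw -5.37 z axis [ 0.024  0.344 -0.939]
[-0.0375, -0.0003, -0.0138] [-0.0084, -0.0031, -0.0009]
[-0.1002, -0.0007, -0.0368] [-0.0084, -0.0031, -0.0009]
[-0.1252, -0.0009, -0.046] [-0.0084, -0.0031, -0.0009]
```

arm_command:
  steps:
    - {"translation": [-0.013,0,-0.0048],"twist": [0,0,0],"fingers": -1}
    - {"translation": [-0.026,0,-0.0096],"twist": [0,0,0],"fingers": -1}
    - {"translation": [-0.0375,0,-0.0138],"twist": [0,0,0],"fingers": -1}
    - {"translation": [-0.0375,0,-0.0138],"twist": [0,0,0],"fingers": -1}

```text
time: 12.28
eef_pos: [0.5613, 0.1429, 0.0211]
tcp_rot: [0.73, 0.661, 0.129, -0.117]
contact_force: [-2.1, 2.2, 6.6]
opening: 0.127
finger_force: 60.7
```

arm_command:
  steps:
    - {"translation": [-0.03,0,-0.011],"twist": [0,0,0],"fingers": -1}
    - {"translation": [-0.06,0,-0.022],"twist": [0,0,0],"fingers": -1}
    - {"translation": [-0.09,0,-0.033],"twist": [0,0,0],"fingers": -1}
    - {"translation": [-0.12,0,-0.044],"twist": [0,0,0],"fingers": -1}
    - {"translation": [-0.15,0,-0.055],"twist": [0,0,0],"fingers": -1}

```text
time: 12.9
eef_pos: [0.5498, 0.0237, 0.0213]
tcp_rot: [0.73, 0.66, 0.13, -0.117]
contact_force: [1.0, 4.9, 2.9]
opening: 0.121
finger_force: 60.1
```

arm_command:
  steps:
    - {"translation": [0,0,0],"twist": [0,0,0],"fingers": -1}
    - {"translation": [0,0,0],"twist": [0,0,0],"fingers": -1}
    - {"translation": [0,0,0],"twist": [0,0,0],"fingers": 0.2}
    - {"translation": [0,0,0],"twist": [0,0,0],"fingers": 0.2}
    - {"translation": [0,0,0],"twist": [0,0,0],"fingers": 0.2}

```text
time: 13.52
eef_pos: [0.549, 0.0235, 0.0198]
tcp_rot: [0.73, 0.661, 0.128, -0.116]
contact_force: [1.2, 0.0, -0.1]
opening: 0.601
finger_force: 0.0
```

```bash
python3 g.py .54,.0,.3,-6,0
```

```text
t 13.525 pos [0.549  0.0235 0.0198] F [ 1.2  0.  -0.1] open 0.601
tool y yaw -5.69 z axis [ 0.034  0.34  -0.94 ]
[0.0971, -0.009, -0.3622] [-0.0012, -0.3328, 0.0051]
```

arm_command:
  steps:
    - {"translation": [0,0,-0.07],"twist": [0,0,0],"fingers": 0.5}
    - {"translation": [0.02,0,-0.15],"twist": [0,-0.1,0],"fingers": 1}
    - {"translation": [0.06,-0.004,-0.23],"twist": [0,-0.25,0],"fingers": 1}
    - {"translation": [0.09,-0.008,-0.31],"twist": [0,-0.333,0],"fingers": 1}
    - {"translation": [0.097,-0.009,-0.362],"twist": [0,-0.333,0],"fingers": 1}

```text
time: 14.15
eef_pos: [0.5405, 0.0014, 0.3039]
tcp_rot: [0.74, 0.672, 0.001, 0.002]
contact_force: [-0.3, 0.2, -0.4]
opening: 1.002
finger_force: 0.0
```

arm_command:
  steps:
    - {"translation": [0,0,0],"twist": [0,0,0],"fingers": 1}
    - {"translation": [0,0,0],"twist": [0,0,0],"fingers": 1}

```text
time: 14.4
eef_pos: [0.5396, -0.0001, 0.299]
tcp_rot: [0.741, 0.671, -0.0, -0.001]
contact_force: [-0.8, -0.2, -0.7]
opening: 1.001
finger_force: 0.0
```

```bash
python3 c.py w4.png pack_tongue pack pack_bail lug; python3 - <<'E'
from h import *
s=get_state();p=read_camera('wrist');c=cam(p,s)
R1=R.from_quat(s['tcp_rot']).as_matrix();print(s['eef_pos'],R1[:,2].round(3))
# expected pack from tongue grasp
G=np.array([.549+.019*-.034,.0235-.019*.34]);ax=np.array([np.cos(np.radians(84.3)),np.sin(np.radians(84.3))])
o=G+ax*.08;print('pack est',o)
Rz=R.from_euler('z',84.3,degrees=True)
for n,X in dict(tip=(-95,0,31),bail=(-4,0,70),o=(0,0,40),c1=(30,20,40),c2=(30,-20,40),c3=(-30,20,40),c4=(-30,-20,40)).items():
    print(n,proj(c,np.r_[o,0]+Rz.apply(np.array(X)/1000)).round(1))
q=[int(k) for k in proj(c,np.r_[o,.03])]
g=cv2.cvtColor(p['pixels'],cv2.COLOR_RGB2HSV)
r0,c0=max(q[0]-80,0),q[1]-60
sub=g[r0:q[0]+100:4,c0:q[1]+60:4]
for i,row in enumerate(sub): print(r0+4*i,' '.join(f"{v[2]//26 if v[1]<70 else '.'}" for v in row))
print(c0)
E
```

```text
14.4 [ 5.396e-01 -1.000e-04  2.990e-01] [ 0.741  0.671 -0.    -0.001] [-0.8 -0.2 -0.7]
pack_tongue [ 91. 285.] 0.67 [0.557 0.086 0.031]
pack [ 89. 282.] 0.6 [0.554 0.089 0.04 ]
pack_bail [ 91. 282.] 0.75 [0.552 0.086 0.07 ]
pack_bail [156. 147.] 0.57 [0.402 0.035 0.07 ]
lug [315. 338.] 0.67 [ 0.604 -0.217  0.022]
lug [18. 28.] 0.63 [0.287 0.189 0.022]
lug [412.  80.] 0.45 [ 0.196 -0.353  0.022]
[ 5.39492235e-01 -2.44629805e-04  2.98275526e-01] [-0.003  0.001 -1.   ]
pack est [0.55629958 0.09664445]
tip [166.  283.6]
bail [ 83.1 284.9]
o [ 80.6 284.3]
c1 [ 50.4 265.6]
c2 [ 50.4 303.4]
c3 [109.4 266.1]
c4 [109.4 302.1]
1 . . . . . . . . . . . . . . . . . . . . . . . . . . . . . .
5 . . . . . . . . . . . . . . . . . . . . . . . . . . . . . .
9 . . . . . . . . . . . . . . . . . . . . . . . . . . . . . .
13 . . . . . . . . . . . . . . . . . . . . . . . . . . . . . .
17 . . . . . . . . . . . . . . . . . . . . . . . . . . . . . .
21 . . . . . . . . . . . . . . . . . . . . . . . . . . . . . .
25 . . . . . . . . . . . . . . . . . . . . . . . . . . . . . .
29 . . . . . . . . . . . . . . . . . 
[... 1680 characters left out ...]
 . . . . . . . . . . . . . 2 . . . . . . . . . . . . . .
141 . . . . . . . . . . . . . . . 2 . . . . . . . . . . . . . .
145 . . . . . . . . . . . . . . . . . . . . . . . . . . . . . .
149 . . . . . . . . . . . . . . . . . . . . . . . . . . . . . .
153 . . . . . . . . . . . . . . . . . . . . . . . . . . . . . .
157 . . . . . . . . . . . . . . . . . . . . . . . . . . . . . .
161 . . . . . . . . . . . . . . . . . . . . . . . . . . . . . .
165 . . . . . . . . . . . . . . 4 4 . . . . . . . . . . . . . .
169 . . . . . . . . . . . . . . . . . . . . . . . . . . . . . .
173 . . . . . . . . . . . . . . . . . . . . . . . . . . . . . .
177 . . . . . . . . . . . . . . . . . . . . . . . . . . . . . .
224
```

```bash
python3 g.py .5563,.0923,.12,-5.8 .5563,.0923,.014,-5.8
```

```text
t 14.7 pos [ 5.396e-01 -3.000e-04  2.987e-01] F [ 1.  -0.5  0.3] open 0.996
tool y yaw -5.71 z axis [-0.003  0.001 -1.   ]
[0.125, 0.0104, 0.2382] [-0.0025, -0.0002, 0.0015]
[0.125, 0.0108, 0.3796] [-0.0025, -0.0002, 0.0015]
```

arm_command:
  steps:
    - {"translation": [0.04,0.004,0.06],"twist": [0,0,0],"fingers": 1}
    - {"translation": [0.08,0.008,0.12],"twist": [0,0,0],"fingers": 1}
    - {"translation": [0.12,0.0105,0.18],"twist": [0,0,0],"fingers": 1}
    - {"translation": [0.125,0.0105,0.24],"twist": [0,0,0],"fingers": 1}
    - {"translation": [0.125,0.0105,0.24],"twist": [0,0,0],"fingers": 1}

```text
time: 15.32
eef_pos: [0.5536, 0.0926, 0.1154]
tcp_rot: [0.741, 0.671, -0.004, -0.004]
contact_force: [-0.4, 1.3, -0.3]
opening: 0.997
finger_force: 0.0
```

```bash
python3 g.py .5563,.0923,.014,-5.8
```

```text
t 15.325 pos [0.5536 0.0926 0.1154] F [-0.4  1.3 -0.3] open 0.997
tool y yaw -5.65 z axis [-0.011  0.    -1.   ]
[0.0, 0.0051, 0.1351] [-0.0102, 0.0009, 0.0025]
```

arm_command:
  steps:
    - {"translation": [0,0.002,0.05],"twist": [0,0,0],"fingers": 1}
    - {"translation": [0,0.003,0.1],"twist": [0,0,0],"fingers": 1}
    - {"translation": [0,0.003,0.13],"twist": [0,0,0],"fingers": 1}
    - {"translation": [0,0.003,0.13],"twist": [0,0,0],"fingers": 1}

```text
time: 15.82
eef_pos: [0.5595, 0.0915, 0.0229]
tcp_rot: [0.742, 0.671, -0.0, -0.0]
contact_force: [0.8, 0.2, 0.5]
opening: 1.005
finger_force: 0.0
```

```bash
python3 g.py .5563,.0923,.014,-5.8
```

```text
t 15.825 pos [0.5595 0.0915 0.0229] F [0.8 0.2 0.5] open 1.005
tool y yaw -5.74 z axis [-0.001 -0.    -1.   ]
[0.0007, -0.0043, 0.0118] [-0.0012, 0.0001, 0.0009]
```

arm_command:
  steps:
    - {"translation": [0,-0.004,0.012],"twist": [0,0,0],"fingers": 1}
    - {"translation": [0,-0.004,0.012],"twist": [0,0,0],"fingers": 1}
    - {"translation": [0,-0.004,0.012],"twist": [0,0,0],"fingers": -1}
    - {"translation": [0,-0.004,0.012],"twist": [0,0,0],"fingers": -1}
    - {"translation": [0,-0.004,0.012],"twist": [0,0,0],"fingers": -1}
  grip_force: 80

```text
time: 16.45
eef_pos: [0.5572, 0.0923, 0.0148]
tcp_rot: [0.741, 0.671, 0.0, 0.0]
contact_force: [1.5, -0.1, -4.4]
opening: 0.451
finger_force: 82.6
```

arm_command:
  steps:
    - {"translation": [0,0,0],"twist": [0,0,0],"fingers": -1}
    - {"translation": [0,0,0],"twist": [0,0,0],"fingers": -1}
    - {"translation": [0,0,0],"twist": [0,0,0],"fingers": -1}

```text
time: 16.82
eef_pos: [0.5572, 0.0923, 0.0145]
tcp_rot: [0.741, 0.671, 0.0, 0.0]
contact_force: [-0.0, 0.4, 5.6]
opening: 0.455
finger_force: 83.7
```

```bash
python3 g.py .5572,.0923,.215,-5.8 .43,-.1525,.215,-105.7
```

```text
t 16.825 pos [0.5572 0.0923 0.0145] F [-0.   0.4  5.6] open 0.455
tool y yaw -5.69 z axis [ 0.001 -0.    -1.   ]
[-0.0, 0.0004, -0.2673] [0.0012, -0.0001, 0.0018]
[-0.3416, -0.136, -0.2675] [0.0008, -0.0011, 1.6668]
```

arm_command:
  steps:
    - {"translation": [0,0,-0.04],"twist": [0,0,0],"fingers": -1}
    - {"translation": [0,0,-0.1],"twist": [0,0,0],"fingers": -1}
    - {"translation": [0,0,-0.17],"twist": [0,0,0.1],"fingers": -1}
    - {"translation": [0,0,-0.24],"twist": [0,0,0.22],"fingers": -1}
    - {"translation": [-0.02,-0.02,-0.267],"twist": [0,0,0.35],"fingers": -1}

```text
time: 17.45
eef_pos: [0.5411, 0.0791, 0.2163]
tcp_rot: [0.852, 0.523, 0.002, 0.001]
contact_force: [0.2, -0.2, -5.8]
opening: 0.452
finger_force: 83.0
```

```bash
python3 g.py .43,-.1525,.215,-105.7
```

```text
t 17.45 pos [0.5411 0.0791 0.2163] F [ 0.2 -0.2 -5.8] open 0.452
tool y yaw -26.9 z axis [ 0.004  0.    -1.   ]
[-0.3424, 0.0075, 0.0011] [0.0017, -0.0039, 1.3134]
```

arm_command:
  steps:
    - {"translation": [-0.05,0,0],"twist": [0,0,0.165],"fingers": -1}
    - {"translation": [-0.11,0,0],"twist": [0,0,0.33],"fingers": -1}
    - {"translation": [-0.17,0.002,0],"twist": [0,0,0.495],"fingers": -1}
    - {"translation": [-0.23,0.004,0],"twist": [0,0,0.66],"fingers": -1}
    - {"translation": [-0.28,0.006,0],"twist": [0,0,0.825],"fingers": -1}

```text
time: 18.08
eef_pos: [0.4474, -0.1114, 0.2113]
tcp_rot: [0.993, 0.117, -0.002, -0.001]
contact_force: [0.8, -0.0, -5.3]
opening: 0.45
finger_force: 83.0
```

```bash
python3 g.py .43,-.1525,.215,-105.7
```

```text
t 18.075 pos [ 0.4474 -0.1114  0.2113] F [ 0.8 -0.  -5.3] open 0.45
tool y yaw -76.56 z axis [-0.004  0.002 -1.   ]
[-0.0354, 0.0479, -0.0049] [-0.0017, 0.0039, 0.4857]
```

arm_command:
  steps:
    - {"translation": [-0.015,0.015,0],"twist": [0,0,0.16],"fingers": -1}
    - {"translation": [-0.03,0.033,0],"twist": [0,0,0.32],"fingers": -1}
    - {"translation": [-0.03,0.048,0],"twist": [0,0,0.48],"fingers": -1}
    - {"translation": [-0.03,0.048,0],"twist": [0,0,0.48],"fingers": -1}
    - {"translation": [-0.03,0.048,0],"twist": [0,0,0.48],"fingers": -1}

```text
time: 18.7
eef_pos: [0.4357, -0.1503, 0.2125]
tcp_rot: [0.992, -0.129, -0.001, -0.001]
contact_force: [-0.2, -0.2, -5.1]
opening: 0.451
finger_force: 82.8
```

```bash
python3 c.py w5.png branch_tip; cat > e.py <<'E'
from h import *
s=get_state();p=read_camera('wrist');c=cam(p,s);print(s['eef_pos'].round(4))
a=np.array([.593,-.1985]);t=np.radians(164.3);d=np.array([np.cos(t),np.sin(t)])
for r,z in((0,.172),(.03,.153),(.06,.156),(.08,.158),(.1,.16)): print(r,proj(c,np.r_[a+r*d,z]).round(1))
g=cv2.cvtColor(p['pixels'],cv2.COLOR_RGB2HSV);m=((g[...,1]<60)&(g[...,2]>90))
for r in range(10,260,10):
    k=np.flatnonzero(m[r,200:360])+200
    runs=np.split(k,np.flatnonzero(np.diff(k)>1)+1) if len(k) else []
    print(r,[(int(x[0]),int(x[-1])) for x in runs if len(x)>2])
E
python3 e.py;python3 g.py
```

```text
18.7 [ 0.4357 -0.1503  0.2125] [ 0.992 -0.129 -0.001 -0.001] [-0.2 -0.2 -5.1]
branch_tip [ 65. 287.] 0.97 [ 0.525 -0.182  0.16 ]
branch_tip [331. 530.] 0.58 [ 0.326 -0.297  0.16 ]
[ 0.4361 -0.1504  0.2132]
0 [-114.6  285.7]
0.03 [-18.4 283.3]
0.06 [ 45.8 282.3]
0.08 [ 86.3 281.6]
0.1 [125.  280.9]
10 [(220, 258), (266, 350)]
20 [(223, 257), (264, 347)]
30 [(227, 257), (264, 343)]
40 [(232, 257), (264, 337)]
50 [(241, 257), (264, 328)]
60 [(254, 256), (263, 315)]
70 [(277, 293)]
80 [(279, 292)]
90 [(279, 292)]
100 [(279, 292)]
110 [(278, 291)]
120 [(275, 294)]
130 [(277, 291)]
140 []
150 []
160 []
170 [(295, 332)]
180 [(290, 338)]
190 [(290, 342)]
200 [(293, 342)]
210 [(300, 336)]
220 [(304, 323)]
230 [(223, 327)]
240 [(214, 327)]
250 [(200, 218), (223, 327)]
t 18.85 pos [ 0.4363 -0.1505  0.2135] F [ 0.2 -0.4 -5.4] open 0.453
tool y yaw -104.89 z axis [-0.001  0.001 -1.   ]
```

```bash
python3 - <<'E'
from h import *
s=get_state();p=read_camera('wrist');c=cam(p,s)
Rm=R.from_quat(s['tcp_rot']);P=s['eef_pos']
T=onz(c,(123,284.5),.16);B=onz(c,(75,285.3),.1575)
v=B-T;print(T,B,'pack-x dir of branch',np.degrees(np.arctan2(v[1],v[0])))
print('tool-frame tip',Rm.inv().apply(T-P),'B',Rm.inv().apply(B-P))
# side/scene cross-check of pack bail & tip
for ang in(-15,-16,-17): 
    t=np.radians(ang);ax=T[:2]+.1*np.array([np.cos(t),np.sin(t)]);print(ang,ax)
E
for r in 118; do python3 g.py; done
```

```text
[ 0.49740301 -0.17371085  0.16      ] [ 0.52116341 -0.1803461   0.1575    ] pack-x dir of branch -15.602754326556829
tool-frame tip [0.06510085 0.00674092 0.05342467] B [0.08977057 0.0070471  0.05590343]
-15 [ 0.5939956  -0.19959275]
-16 [ 0.59352918 -0.20127459]
-17 [ 0.59303349 -0.20294802]
t 18.9 pos [ 0.4364 -0.1506  0.2137] F [ 0.2 -0.4 -4.9] open 0.454
tool y yaw -104.91 z axis [-0.  0. -1.]
```

arm_command:
  steps:
    - {"translation": [0,0.005,0.03],"twist": [0,0,0.012],"fingers": -1}
    - {"translation": [0,0.009,0.07],"twist": [0,0,0.012],"fingers": -1}
    - {"translation": [0,0.009,0.119],"twist": [0,0,0.012],"fingers": -1}
    - {"translation": [0,0.009,0.119],"twist": [0,0,0.012],"fingers": -1}
    - {"translation": [0,0.009,0.119],"twist": [0,0,0.012],"fingers": -1}

```text
time: 19.52
eef_pos: [0.4356, -0.158, 0.1261]
tcp_rot: [0.991, -0.136, 0.001, 0.0]
contact_force: [0.6, 0.5, -4.2]
opening: 0.449
finger_force: 82.6
```

```bash
python3 - <<'E'
from h import *
s=get_state();Rm=R.from_quat(s['tcp_rot']);print(s['eef_pos'],s['contact_force'],Rm.inv().apply(np.array([.4974,-.1737,.16])-s['eef_pos']))
c=0
for n in('side','scene'):
    p=read_camera(n);c=cam(p);print(n,'tip',proj(c,[.4974,-.1737,.16]),[np.round(d['point']) for d in recognise(p,'branch_tip')[:3]],'bail',proj(c,s['eef_pos']+Rm.apply([-.002,0,-.054])),[(np.round(d['point']),d['conf']) for d in recognise(p,'pack_bail')[:3]])
E
python3 g.py
```

```text
[ 0.43560941 -0.15796813  0.12608258] [ 0.55086174  0.507451   -4.23054289] [ 0.06381096 -0.00153955 -0.03378981]
side tip [233.92414934 305.87403393] [array([232., 345.]), array([189., 170.]), array([318., 241.])] bail [232.76333223 282.07123939] [(array([243., 275.]), 0.87)]
scene tip [168.99091902 252.55230442] [array([226., 385.]), array([133., 302.]), array([188., 221.])] bail [159.20595114 271.45361622] [(array([170., 266.]), 0.56)]
t 19.825 pos [ 0.4353 -0.158   0.1259] F [-1.5  0.3 -5.6] open 0.455
tool y yaw -105.71 z axis [ 0.002 -0.001 -1.   ]
```

arm_command:
  steps:
    - {"translation": [0.02,-0.002,0],"twist": [0,0,0],"fingers": -1}
    - {"translation": [0.045,-0.002,0],"twist": [0,0,0],"fingers": -1}
    - {"translation": [0.07,-0.002,0],"twist": [0,0,0],"fingers": -1}
    - {"translation": [0.09,-0.002,0],"twist": [0,0,0],"fingers": -1}
    - {"translation": [0.1,-0.002,0],"twist": [0,0,0],"fingers": -1}

```text
time: 20.45
eef_pos: [0.5084, -0.1768, 0.1247]
tcp_rot: [0.991, -0.137, 0.0, 0.0]
contact_force: [-0.6, 0.2, -4.6]
opening: 0.451
finger_force: 82.8
```

arm_command:
  steps:
    - {"translation": [0.014,0,0],"twist": [0,0,0],"fingers": -1}
    - {"translation": [0.027,0,0],"twist": [0,0,0],"fingers": -1}
    - {"translation": [0.027,0,0],"twist": [0,0,0],"fingers": -1}

```text
time: 20.82
eef_pos: [0.5272, -0.1821, 0.1244]
tcp_rot: [0.991, -0.137, -0.0, -0.0]
contact_force: [-0.0, 0.3, -4.9]
opening: 0.451
finger_force: 82.5
```

```bash
python3 g.py; python3 - <<'E'
from h import *
s=get_state();Rm=R.from_quat(s['tcp_rot']);print(Rm.inv().apply(np.array([.4974,-.1737,.16])-s['eef_pos']),Rm.inv().apply(np.array([.5936,-.2005,.15])-s['eef_pos']))
p=read_camera('wrist');print([(np.round(d['point']),d['conf']) for q in('branch_tip',) for d in recognise(p,q)])
c=cam(p,s);print(proj(c,[.5936,-.2005,.172]))
E
```

```text
t 20.825 pos [ 0.5272 -0.1821  0.1244] F [-0.   0.3 -4.9] open 0.451
tool y yaw -105.72 z axis [-0.  0. -1.]
[-3.09504996e-02 -2.97329059e-05 -3.55887836e-02] [ 0.06891378 -0.00028816 -0.0256018 ]
[(array([290., 286.]), 0.75), (array([124., 270.]), 0.57)]
[129.55304875 267.38929454]
```

arm_command:
  steps:
    - {"translation": [0,0,0.006],"twist": [0,0,0],"fingers": -1}
    - {"translation": [0,0,0.012],"twist": [0,0,0],"fingers": -1}
    - {"translation": [0,0,0.017],"twist": [0,0,0],"fingers": -1}
    - {"translation": [0,0,0.017],"twist": [0,0,0],"fingers": -1}

```text
time: 21.42
eef_pos: [0.5268, -0.1817, 0.112]
tcp_rot: [0.991, -0.137, -0.0, -0.0]
contact_force: [-0.0, 2.2, -2.0]
opening: 0.451
finger_force: 83.2
```

arm_command:
  steps:
    - {"translation": [0,0,0.002],"twist": [0,0,0],"fingers": -1}
    - {"translation": [0,0,0.002],"twist": [0,0,0],"fingers": -1}

```text
time: 21.68
eef_pos: [0.5274, -0.1821, 0.1114]
tcp_rot: [0.991, -0.137, 0.001, 0.0]
contact_force: [-1.7, 2.5, 1.5]
opening: 0.451
finger_force: 83.7
```

arm_command:
  steps:
    - {"translation": [0,0,0],"twist": [0,0,0],"fingers": 0.1}
    - {"translation": [0,0,0],"twist": [0,0,0],"fingers": 0.4}
    - {"translation": [0,0,0],"twist": [0,0,0],"fingers": 0.5}
    - {"translation": [0,0,0],"twist": [0,0,0],"fingers": 0.5}
    - {"translation": [0,0,0],"twist": [0,0,0],"fingers": 0.5}

```text
time: 22.3
eef_pos: [0.5268, -0.1821, 0.1105]
tcp_rot: [0.991, -0.137, 0.0, 0.0]
contact_force: [0.3, -0.5, -1.5]
opening: 0.751
finger_force: 0.0
```

arm_command:
  steps:
    - {"translation": [0,0,-0.02],"twist": [0,0,0],"fingers": 0.5}
    - {"translation": [0,0,-0.05],"twist": [0,0,0],"fingers": 0.5}
    - {"translation": [0,0,-0.1],"twist": [0,0,0],"fingers": 0.5}
    - {"translation": [0,0,-0.17],"twist": [0,0,0],"fingers": 0.5}
    - {"translation": [0,0,-0.25],"twist": [0,0,0],"fingers": 0.5}

```text
time: 22.92
eef_pos: [0.5263, -0.1817, 0.2999]
tcp_rot: [0.991, -0.137, -0.0, -0.0]
contact_force: [-0.5, -0.6, -0.5]
opening: 0.748
finger_force: 0.0
```

arm_command:
  steps:
    - {"translation": [-0.06,0,-0.06],"twist": [0,0,0],"fingers": 0.5}
    - {"translation": [-0.1,0,-0.06],"twist": [0,0,0],"fingers": 0.5}
    - {"translation": [-0.1,0,-0.06],"twist": [0,0,0],"fingers": 0.5}
    - {"translation": [-0.1,0,-0.06],"twist": [0,0,0],"fingers": 0.5}
    - {"translation": [-0.1,0,-0.06],"twist": [0,0,0],"fingers": 0.5}

```text
time: 23.55
eef_pos: [0.455, -0.1618, 0.3424]
tcp_rot: [0.991, -0.137, -0.001, -0.0]
contact_force: [0.1, -0.0, 0.0]
opening: 0.748
finger_force: 0.0
```

```bash
python3 c.py w6.png pack pack_bail pack_tongue branch_tip lug; cat > v.py <<'E'
from h import *
s=get_state();p=read_camera('wrist');c=cam(p,s)
a=np.array([.5936,-.2005]);t=np.radians(164.4);d=np.array([np.cos(t),np.sin(t)])
for n,r,z in(('axis',0,.172),('bail',.07,.166),('tip',.1,.16),('tongue',.146,.127),('tongue end',.161,.13)): print(n,proj(c,np.r_[a+r*d,z]).round(1))
for n in('side','scene'):
    q=read_camera(n);cc=cam(q)
    for k,X in(('pack_bail',(.07,.166)),('pack_tongue',(.146,.127)),('pack',(.066,.115))):
        print(n,k,proj(cc,np.r_[a+X[0]*d,X[1]]).round(),[(np.round(e['point']),round(e['conf'],2)) for e in recognise(q,k)[:4]])
    for o in('spray_can','mug','spanner','hitch_ball'): print(o,[np.round(e['point']) for e in recognise(q,o)[:1]])
E
python3 v.py
```

```text
23.55 [ 0.455  -0.1618  0.3424] [ 0.991 -0.137 -0.001 -0.   ] [ 0.1 -0.   0. ]
pack [106. 274.] 0.62 [ 0.524 -0.182  0.04 ]
pack_bail [107. 269.] 0.71 [ 0.524 -0.176  0.07 ]
pack_bail [ 21. 276.] 0.51 [ 0.607 -0.207  0.07 ]
pack_tongue [108. 273.] 0.62 [ 0.521 -0.179  0.031]
pack_tongue [ 20. 277.] 0.6 [ 0.615 -0.21   0.031]
branch_tip [342.   7.] 0.96 [0.362 0.174 0.16 ]
branch_tip [ 25. 272.] 0.76 [ 0.588 -0.198  0.16 ]
branch_tip [309. 479.] 0.74 [ 0.263 -0.338  0.16 ]
lug [ 30. 279.] 0.91 [ 0.606 -0.21   0.022]
lug [328.  56.] 0.86 [0.295 0.241 0.022]
lug [286. 443.] 0.6 [ 0.205 -0.356  0.022]
axis [ 13.3 272.9]
bail [104.5 273.3]
tip [138.5 273.5]
tongue [179.7 273.9]
tongue end [194.2 273.9]
side pack_bail [230. 317.] [(array([240., 315.]), 0.81), (array([255., 338.]), 0.25)]
side pack_tongue [246. 289.] [(array([244., 314.]), 0.59)]
side pack [244. 317.] [(array([244., 315.]), 0.85), (array([170., 321.]), 0.62), (array([187., 180.]), 0.45)]
spray_can [array([169., 322.])]
mug [array([364., 331.])]
spanner [array([253., 235.])]
hitch_ball [array([282., 284.])]
scene pack_bail [170. 244.] [(array([181., 246.]), 0.72)]
scene pack_tongue [171. 266.] [(array([181., 247.]), 0.71), (array([200., 221.]), 0.24)]
scene pack [180. 243.] [(array([179., 245.]), 0.96), (array([289., 319.]), 0.33)]
spray_can [array([304., 240.])]
mug [array([124., 232.])]
spanner [array([218., 313.])]
hitch_ball [array([182., 266.])]
```

```bash
python3 - <<'E'
from h import *
a=read_camera('wrist')['pixels'].astype(int);read_camera('side');b=read_camera('wrist')['pixels'].astype(int)
print(np.abs(a-b)[60:210,230:320].max(), get_state()['dq'].round(3))
g=cv2.cvtColor(b.astype(np.uint8),cv2.COLOR_RGB2HSV)
for r in range(56,212,5): print(r,' '.join(f"{v[2]//26 if v[1]<70 else '.'}" for v in g[r,230:320:4]))
E
python3 v.py | head -5
```

```text
20 [-0.002  0.    -0.     0.    -0.    -0.   ]
56 5 5 5 5 5 5 5 3 4 5 5 8 8 6 6 6 6 6 6 6 6 6 6
61 . 5 5 5 5 5 5 3 3 5 5 8 8 5 5 5 5 6 6 6 6 6 5
66 . 5 5 5 5 5 5 3 3 5 5 8 7 5 6 6 6 6 6 6 6 6 5
71 . . 5 5 5 3 6 8 8 8 4 8 7 8 8 8 6 6 6 6 6 5 .
76 . . . 5 3 2 7 8 8 8 5 8 8 8 8 8 6 6 6 6 6 . .
81 . . . . 2 2 6 8 8 8 5 8 8 8 8 8 6 6 6 5 . . .
86 . . . . . 2 6 8 8 8 5 8 8 8 8 8 6 6 5 . . . .
91 . . . . . . 6 8 8 8 5 8 8 8 8 8 6 . . . . . .
96 . . . . . . 6 8 8 8 5 8 7 8 8 8 6 . . . . . .
101 . . . . . . 5 5 6 5 5 8 6 5 6 7 7 . . . . . .
106 . . . . . . 4 7 8 8 8 8 8 8 8 8 8 . . . . . .
111 . . . . . . 5 8 8 8 4 9 7 8 8 8 6 . . . . . .
116 . . . . . . 5 8 8 8 4 9 7 8 8 8 . . . . . . .
121 . . . . . . 4 8 8 8 4 9 7 8 8 8 . . . . . . .
126 . . . . . . 5 8 8 8 4 9 7 8 8 8 . . . . . . .
131 . . . . . . 3 3 3 3 4 9 7 8 7 7 . . . . . . .
136 . . . . . . . . . . 4 5 5 . . . . . . . . . .
141 . . . . . . . . . . 4 4 4 . . . . . . . . . .
146 . . . . . . . . . . 2 3 4 . . . . . . . . . .
151 . . . . . . . . . . 2 3 3 . . . . . . . . . .
156 . . . . . . . . . . 2 2 2 . . . . . . . . . .
161 . . . . . . . . . . 2 2 . . . . . 4 . . . . .
166 . . . . . . . . . . . . . . . 5 5 5 5 5 7 . .
171 . . . . . . . . . . . . . . 4 5 5 5 6 6 6 6 .
176 . . . . . . . . . . . . . 4 5 5 7 8 8 8 7 6 .
181 . . . . . . . . . . 3 4 4 4 5 7 8 8 9 9 8 8 6
186 . . . . . . . . . . 3 4 4 . 5 8 8 9 9 9 9 8 6
191 . . . . . . . . . . 3 4 4 . 5 8 8 9 9 9 8 8 .
196 . . . . . . . . . . . . . . . 5 8 8 8 8 8 6 .
201 . . . . . . . . . . . . . . . . . 6 6 6 . . .
206 . . . . . . . . . . . . . . . . . . . . . . .
211 . . . . . . . . . . . . . . . . . . . . . . .
axis [ 13.4 272.9]
bail [104.5 273.3]
tip [138.4 273.5]
tongue [179.6 273.9]
tongue end [194.1 273.9]
```

The pack is hanging level and still, tongue outwards and ending at the predicted row of about 194. The gripper is clear of everything.

```bash
python3 -c "from plant import sign_off;print(sign_off())"
```

```text
the job is handed in; nothing more can be done
None
```

I handed the job in at about 24 s: the pack came out past the pin's free side and hangs still by its bail on the bare branch, tongue outwards. I estimate the branch line passes about 3 mm from the lug (limit 20 mm). No knocks showed in the force readings, but I did not measure whether the bystanders had moved, and the sign-off returned no verdict.

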